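# Shim the rocking balance

## Robot

A 6-joint arm with a two-finger parallel gripper is mounted at the origin on the work surface. World frame = base frame: x ahead of the robot, y to its left, z up, the work surface at z = 0. Lengths are in m, angles in rad, forces in N, time in s.
With the tool pointing down it reaches from about 0.425 to 0.925 m from the base axis. Payload 12.5 kg.
Tool frame: the origin (TCP) lies midway between the tips of the shut fingers; the grasp point (between the pads) lies robot.tcp_to_grasp behind it (robot.tcp_to_grasp is the distance from the TCP to the grasp point, in m); z points along the fingers, y is the direction in which the jaws open and shut (so a half turn about z gives the same grasp; the last joint's range is limited). The gripper opens to 85 mm and grips with 20 to 120 N. Pads are 22 mm wide; open, the fingers measure 114 mm over their backs; the gripper's body (76 mm by 85 mm) begins 54 mm behind the grasp point. The pads swing forward as they close: fully open they stand 13 mm farther back than shut.
Start: joints at [1.053, 0.491, 1.559, -0, 1.092, -0.106], TCP at [0.25, 0.573, 0.231] pointing down, gripper open.
Joint ranges: [-3.1, 3.1], [-0.84, 2.19], [0.05, 2.79], [-1.13, 4.28], [0.06, 2.93], [-2.69, 2.69]. Speed limits (rad/s): [2.22, 2.22, 2.79, 3.14, 3.14, 3.14].

## Interface

Orientations are given as a 3x3 rotation matrix whose columns are the frame's x, y, z axes.
In Python, from rig import read_state, cams, robot gives the robot as it stands.
- The arm moves only by the tool drive_tool, never from a script. Its argument "moves" is text: rows parted by semicolons, each of 5 numbers parted by spaces: the opening, from -1 (shut) to 1 (fully open), then the shift along the tool's x, y, z in units of 40 mm (1.0 is 40 mm), then the turn about the tool's z in units of 5 degrees (1.0 is 5 degrees). A call has 1 to 12 rows; each row is the pose to reach, as a shift and turn from the pose commanded when the call began, along the tool's axes at that moment; what a row does not reach only later rows make up. A row lasts 1/10 s, in which the tool goes at most 50 mm and 8.59 degrees, less where a joint would pass 70% of its speed; a pose out of reach is approached as far as the arm can. A call with a gripper value outside its range is refused whole. The fingers move at their own pace and stop on an object; "grip_force" is the grip in N (left out, the last holds). Time passes only in rows, so rows that repeat a pose let the fingers close. It gives the time, the measured TCP pose, the force and the opening at its end, in the units of the state.
- read_state(): the state, without advancing time (a new reading comes with each control period).
- cams.snapshot(name): name is "scene" or "top" or "wrist"; returns the picture (400x640x3 uint8, red, green, blue); there is no depth.
- cams.get_calibration(name): a dict with "fx", "fy", "cx", "cy" (pixels), "D" ([k1, k2, p1, p2, k3] as OpenCV has them; the pictures are not rectified), "world_to_cam" (4x4, takes a point from world to camera coordinates). Camera axes: x right, y down, z forward; pixel columns grow to the right and rows downward; lengths in m; the calibration is good to about 2 mm. A picture is of the moment at which its call begins: read the wrist's pose just before it. get_calibration takes no time and is no camera call; for the wrist camera it gives the pose at the moment of the call.
- robot.close_job(): hands the job in, once; it reports no verdict.
The state is a dict: "time_s": time; "qpos": joint angles; "dq": joint speeds; "joint_efforts": joint torques, N m; "tcp_pos": TCP position; "orientation": TCP orientation; "force": force on the tool from outside, world axes, zero at the start; "torque": the same for the moment, N m; "opening": opening from 0.0 (shut) to 1.0 (fully open).
Only numpy, scipy, OpenCV 4.12 (cv2) and the standard library are available. Lean on these libraries where they do the work, as an engineer would, in place of code of your own. Each camera call takes 0.05 s, during which the arm holds its last target. There are 200 camera calls.

## Task

The white balance on the lab bench rocks because the bare steel foot under its blue-pad corner stops short of the bench. Push the orange wedge along the bench, thin end first, under that foot until it is snug and the rocking stops; then press down on the blue pad with a fingertip to prove that the balance now sits firm, and back away. Do not grasp or lift anything, and leave the balance in its place, level, and the other things alone.

Things in the scene. Friction and masses are not known exactly. Their poses are not given: they have to be found in the camera images.
- balance: White balance, 1.6 kg, loose; housing 240 (x) x 190 (y) mm, from 25 to 62 mm above the bench; round steel pan to 70 mm. Origin on the bench under its centre, display to -x. Feet at x +-90, y +-70 mm, round ends of 9 mm radius: three black ones stand on the bench, the steel one (-90, +70) ends 9 mm above it. Heavy opposite it: level by itself, but about 2 N on that corner tips it 0.08 rad.
- short_foot (a point): Lowest point of the round end of the bare steel foot of the balance, 9 mm above the bench while the balance is level; axes as the balance's. The housing overhangs it by 25 mm on the +y side and 30 mm on the -x side.
- wedge: Loose orange wedge flat on the bench, about 70 g, 110 (x) x 44 (y) mm. Origin: centre of underside; +x to the thin end. 2.5 mm high at the thin end (x +55), rising evenly to 20.8 at the thick end (x -55), so it fits under the housing. Starts on the balance's +y side, thin end roughly towards the steel foot. First touch with the foot over wedge x = +17; then the push rises from 0.5 N to several N.
- wedge_heel (a point): Middle of the upright face at the wedge's thick end (44 mm wide, 20.8 mm high), 10 mm above its underside; axes as the wedge's.
- wedge_tip (a point): Middle of the wedge's thin end, 1 mm above its underside; axes as the wedge's.
- pad: Round blue pad fixed on the top of the balance at the corner straight above the steel foot, 38 mm across, 4 mm thick. Origin: centre of its underside, 62 mm above the bench.
- pad_top (a point): Centre of the blue pad's upper face, 66 mm above the bench while the balance is level.
- weight: Bystander to leave alone: steel calibration weight with a knob, 36 mm across, 50 mm tall. Origin: centre of its underside.
- bottle: Bystander to leave alone: amber reagent bottle, 60 mm across, 130 mm tall. Origin: centre of its underside.
- jar: Bystander to leave alone: white jar with a red cap, 64 mm across, 85 mm tall. Origin: centre of its underside.
- beaker: Bystander to leave alone: white open beaker, 64 mm across, 85 mm tall. Origin: centre of its underside.
- boat: Bystander to leave alone: blue open weighing tray, 90 x 90 mm, 22 mm tall. Origin: centre of its underside.
- spatula: Bystander to leave alone: small spatula, 200 mm long, lying flat along its x axis.
Mind the look-alikes: they are no part of the job. Of the things like the wedge, leave any that is green or purple; of the rest the smaller one is meant.

How it is judged:
On the way, in this order (a step that is already met when the one before it is completed fails the run):
1. the wedge lies flat with the steel foot snug on its slope, the balance level (x of short_foot in the frame of wedge between 0.002 and 0.024 m and y of short_foot in the frame of wedge between -0.019 and 0.019 m and height (world z) of wedge below 0.004 m and angle between balance's own z axis and vertical below 0.014 rad), for 0.2 s.
2. a fingertip presses on the blue pad with more than 3 N and the balance does not rock (contact force between the fingers and pad above 3 N and angle between balance's own z axis and vertical below 0.018 rad), for 0.2 s.
At the end, for the whole second after the job is handed in: Wedge flat on the bench, steel foot on its slope within 19 mm of the middle line, from 7 mm short of first touch (1 mm gap) to 15 mm past it; balance level within 0.014 rad and within 30 mm of its place; both at rest; bystanders within 30 mm of theirs (all of step 1 and distance of each of balance, weight, bottle, jar, beaker, boat, spatula from where it was at the start of the episode below 0.03 m and linear speed of each of balance, wedge below 0.01 m/s).
It fails at once if the wedge is lifted off the bench (height (world z) of wedge above 0.012 m).
It fails at once if the balance is lifted or tipped over (height (world z) of balance above 0.02 m or angle between balance's own z axis and vertical above 0.15 rad).
It fails at once if the balance is shoved more than 40 mm (distance of balance from where it was at the start of the episode above 0.04 m).
It fails at once if a bystander is disturbed (distance of any of weight, bottle, jar, beaker, boat, spatula from where it was at the start of the episode above 0.04 m).
It also fails if it takes over 54 s, if anything falls off the work surface, if the arm or the gripper's body presses on something with over 40 N, if the wrist force passes 120 N, or if a joint passes its speed limit or range.

## Working session

There is one attempt and no reset: what is moved stays moved. The work goes in short steps, Python scripts to look and compute and a tool call to move; the robot and the scene stay as the last step left them, time stands still between calls to the robot, and variables do not carry over. Pictures are saved under pics/ and viewed, about 8 in all and at most 12, crops included, and the job is handed in when it is done.

Besides the shell and the picture viewer there is one more tool, called after "Emit:" as a command line: name --argument value ..., lists and objects as JSON in quotes. drive_tool: Moves the arm, as the interface text tells. Its arguments: {"type":"object","properties":{"moves":{"type":"string"},"grip_force":{"type":"number"}},"required":["moves"]}

```bash
mkdir -p pics; ls
python3 - <<'E'
from rig import read_state, cams, robot
import cv2,numpy as np
s=read_state();print(s['time_s'],s['tcp_pos'],np.round(s['orientation'],3).tolist(),s['force'],robot.tcp_to_grasp)
for n in ['top','scene']:
    cv2.imwrite(f'pics/{n}1.png',cams.snapshot(n)[:,:,::-1])
    c=cams.get_calibration(n);print(n,c['fx'],c['D'],np.round(c['world_to_cam'],3).tolist())
E
```

```text
pics
0.0 [0.24999922 0.57256103 0.23074773] [[-0.916, 0.4, -0.001], [0.4, 0.916, -0.001], [0.0, -0.001, -1.0]] [ 0.2175331  -0.10572289  1.10080295] 0.0187
top 463.2456666107234 [-0.06144519  0.          0.          0.          0.        ] [[-0.028, -0.999, 0.016, 0.01], [-0.995, 0.026, -0.096, 0.574], [0.096, -0.019, -0.995, 1.43], [0.0, 0.0, 0.0, 1.0]]
scene 405.86022067055717 [0.00746344 0.         0.         0.         0.        ] [[-0.635, 0.772, -0.019, 0.367], [0.558, 0.442, -0.703, -0.283], [-0.534, -0.457, -0.711, 1.474], [0.0, 0.0, 0.0, 1.0]]
```

View pics/top1.png

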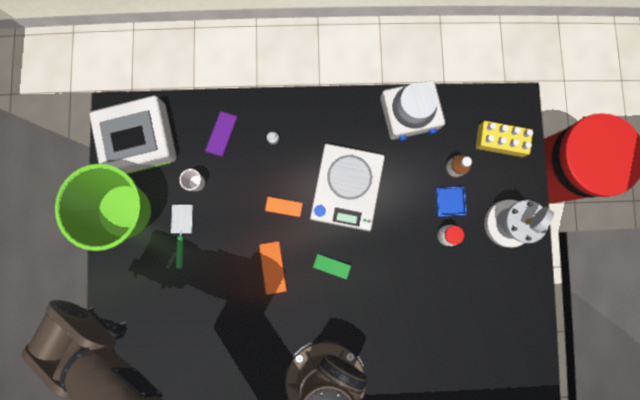

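View pics/scene1.png

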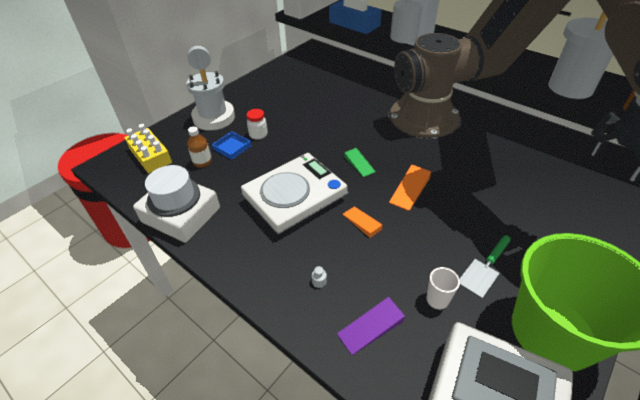

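Candidates in the top view: small orange (284,206), large orange (273,268), green (332,266) and purple (221,134). The smaller orange at (284,206) fits the description. Next I check it in a close crop.

Run:
```python
import cv2,numpy as np
a=cv2.imread('pics/top1.png')[140:240,255:395]
b=cv2.imread('pics/scene1.png')[145:245,235:395]
a=cv2.resize(a,None,fx=5.5,fy=5.5,interpolation=cv2.INTER_CUBIC)
cv2.imwrite('pics/c_top.png',a)
cv2.imwrite('pics/c_scene.png',cv2.resize(b,None,fx=5,fy=5,interpolation=cv2.INTER_CUBIC))
```

```text
(no output)
```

View pics/c_top.png

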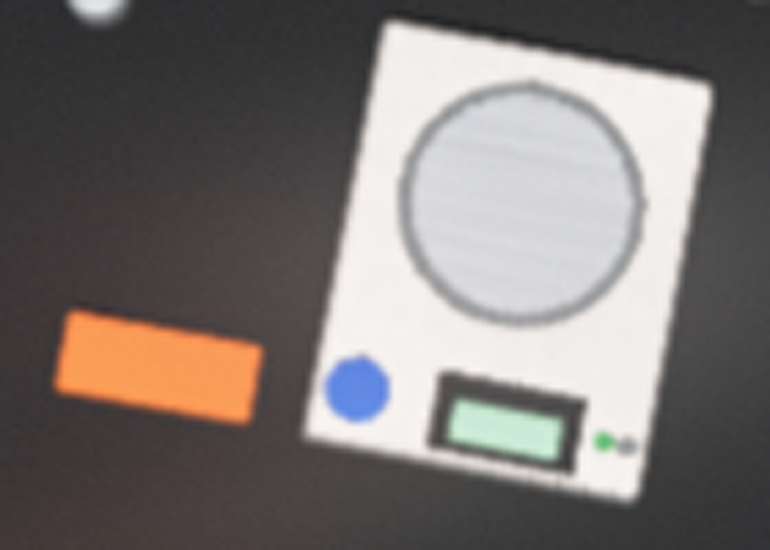

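View pics/c_scene.png

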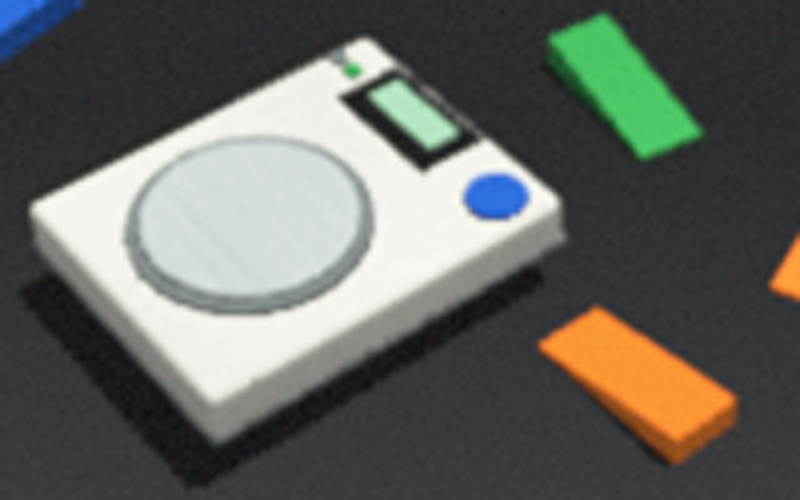

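The crops show the small orange wedge with its thin end at the right (256,385 in the top crop), facing the balance's blue-pad corner (pad 357,388). I fit both poses from both views.

```bash
cat > h.py <<'E'
import numpy as np,cv2
from scipy.optimize import least_squares
def proj(c,P):
    T=np.array(c['world_to_cam']);K=np.array([[c['fx'],0,c['cx']],[0,c['fy'],c['cy']],[0,0,1]])
    return cv2.projectPoints(np.array(P,float).reshape(-1,3),cv2.Rodrigues(T[:3,:3])[0],T[:3,3],K,np.array(c['D'],float))[0][:,0]
def world(p,L):
    L=np.array(L,float);c,s=np.cos(p[2]),np.sin(p[2])
    return np.c_[p[0]+c*L[:,0]-s*L[:,1],p[1]+s*L[:,0]+c*L[:,1],L[:,2]]
def fit(obs,p0): # obs: list of (cal, local pts, pixels)
    return least_squares(lambda p:np.concatenate([(proj(c,world(p,L))-np.array(u)).ravel() for c,L,u in obs]),p0,x_scale=[.01,.01,.1],loss='soft_l1')
B=[(-.12,.095,.062),(.12,.095,.062),(.12,-.095,.062),(-.12,-.095,.062),(-.09,.07,.066)]
W=[(.055,.022,.0025),(.055,-.022,.0025),(-.055,.022,.0208),(-.055,-.022,.0208)]
E
python3 - <<'E'
from h import *
from rig import cams
ct,cs=[cams.get_calibration(n) for n in('top','scene')]
t=lambda a:(np.array(a)+.5)/5.5-.5+[255,140]
s=lambda a:(np.array(a)+.5)/5-.5+[235,145]
bt=t([(305,436),(386,20),(713,85),(637,500),(357,388)]);bs=s([(563,203),(215,405),(32,208),(368,38),(496,196)])
wt=t([(263,346),(249,424),(69,311),(55,391)]);ws=s([(540,346),(598,306),(676,440),(737,400)])
for nm,L,a,b,p0 in(('bal',B,bt,bs,[.55,0,0]),('wedge',W,wt,ws,[.45,.15,-1.5])):
    for o in ([(ct,L,a),(cs,L,b)],[(ct,L,a)],[(cs,L,b)]):
        r=fit(o,p0);print(nm,r.x.round(4),np.abs(r.fun).max().round(2))
        if nm=='bal' and len(o)==2: pb=r.x
        if nm=='wedge' and len(o)==2: pw=r.x
f=world(pb,[(-.09,.07,.009)])[0]
d=f[:2]-pw[:2];c,q=np.cos(pw[2]),np.sin(pw[2])
print('foot',f,'in wedge',c*d[0]+q*d[1],-q*d[0]+c*d[1],'heel',world(pw,[(-.055,0,.01)]))
E
```

```text
bal [ 0.6045 -0.0836 -0.2193] 1.42
bal [ 0.6037 -0.0854 -0.2209] 0.46
bal [ 0.6064 -0.0804 -0.2172] 1.2
wedge [ 0.5513  0.1166 -1.769 ] 0.77
wedge [ 0.551   0.1156 -1.7607] 0.49
wedge [ 0.5519  0.1174 -1.7753] 0.35
foot [0.53183881 0.0042962  0.009     ] in wedge 0.11392137716526719 0.0029745882896724703 heel [[0.56217705 0.1704975  0.01      ]]
```

Emit:
drive_tool --moves "-0.6 -10.9 -5 0 15.5;-0.6 -10.9 -5 0 15.5;-0.6 -10.9 -5 0 15.5;-0.6 -10.9 -5 0 15.5;-0.6 -10.9 -5 0 15.5;-0.6 -10.9 -5 0 15.5;-0.6 -10.9 -5 0 15.5;-0.6 -10.9 -5 0 15.5;-0.6 -10.9 -5 0 15.5;-0.6 -10.9 -5 0 15.5;-0.6 -10.9 -5 0 15.5;-0.6 -10.9 -5 0 15.5"

```text
time_s: 1.3
tcp_pos: [0.5695, 0.2147, 0.2308]
orientation: [[0.193, 0.981, -0.001], [0.981, -0.193, -0.0], [-0.0, -0.001, -1.0]]
force: [-0.7, 0.9, 0.3]
opening: 0.198
```

Emit:
drive_tool --moves "-0.6 0 0 1.2 0;-0.6 0 0 2.4 0;-0.6 0 0 3.6 0;-0.6 0 0 4.6 0;-0.6 0 0 5.2 0;-0.6 0 0 5.5 0;-0.6 0 0 5.5 0;-0.6 0 0 5.5 0"

```text
time_s: 2.1
tcp_pos: [0.5699, 0.2157, 0.0124]
orientation: [[0.192, 0.981, 0.001], [0.981, -0.192, 0.0], [0.001, 0.001, -1.0]]
force: [-0.3, -0.2, -0.2]
opening: 0.201
```

Run:
```python
from h import *
from rig import cams,read_state
s=read_state();print(s['tcp_pos'].round(4),np.round(s['force'],2))
t=cams.snapshot('top')[:,:,::-1][150:240,240:360];w=cams.snapshot('wrist')[:,:,::-1]
w=cv2.resize(w,(480,300))
t=cv2.resize(t,(400,300),interpolation=cv2.INTER_CUBIC)
s=cv2.resize(cams.snapshot('scene')[:,:,::-1][145:245,280:400],(360,300),interpolation=cv2.INTER_CUBIC)
cv2.imwrite('pics/m2.png',np.vstack([np.hstack([t,s]),np.hstack([w,np.zeros((300,280,3),np.uint8)])]))
```

```text
[0.5699 0.2157 0.0124] [-0.34 -0.2  -0.24]
```

View pics/m2.png

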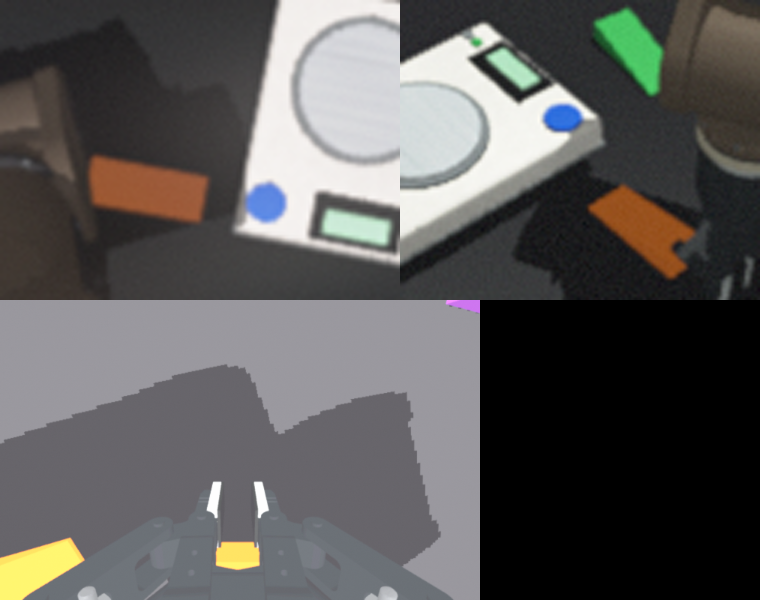

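Both views show the fingers behind the wedge's heel, with the wedge about centred between them (wrist view ~238,555). Now I push.

Emit:
drive_tool --moves "-0.6 -0.2 0 0.05 0;-0.6 -0.4 0 0.05 0;-0.6 -0.6 0 0.05 0;-0.6 -0.75 0 0.05 0;-0.6 -0.9 0 0.05 0;-0.6 -1.05 0 0.05 0;-0.6 -1.25 0 0.05 0;-0.6 -1.45 0 0.05 0;-0.6 -1.65 0 0.05 0;-0.6 -1.85 0 0.05 0;-0.6 -1.95 0 0.05 0;-0.6 -2 0 0.05 0"

```text
time_s: 3.45
tcp_pos: [0.5542, 0.136, 0.0093]
orientation: [[0.193, 0.981, -0.0], [0.981, -0.193, 0.0], [0.0, -0.0, -1.0]]
force: [0.8, 0.8, 1.2]
opening: 0.201
```

```bash
cat > look.py <<'E'
from h import *
from rig import cams,read_state
import sys
s=read_state();print(s['time_s'],s['tcp_pos'].round(4),np.round(s['force'],2))
t=cams.snapshot('top')[:,:,::-1][160:240,260:350];q=cams.snapshot('scene')[:,:,::-1][160:250,310:400]
f=lambda a,w,h:cv2.resize(a,(w,h),interpolation=cv2.INTER_CUBIC)
cv2.imwrite(sys.argv[1],np.hstack([f(t,405,360),f(q,360,360)]))
E
python3 look.py pics/m3.png
```

```text
3.45 [0.5542 0.136  0.0093] [0.81 0.83 1.19]
```

View pics/m3.png

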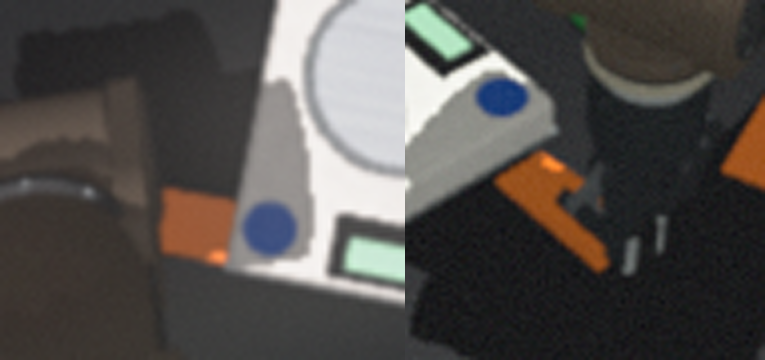

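Emit:
drive_tool --moves "-0.6 -0.15 0 0 0;-0.6 -0.3 0 0 0;-0.6 -0.45 0 0 0;-0.6 -0.6 0 0 0;-0.6 -0.7 0 0 0;-0.6 -0.8 0 0 0;-0.6 -0.85 0 0 0;-0.6 -0.9 0 0 0;-0.6 -0.95 0 0 0;-0.6 -1 0 0 0"

```text
time_s: 4.55
tcp_pos: [0.5465, 0.0972, 0.0093]
orientation: [[0.192, 0.981, 0.0], [0.981, -0.192, 0.0], [0.0, 0.0, -1.0]]
force: [1.0, 0.3, -1.1]
opening: 0.198
```

Emit:
drive_tool --moves "-0.6 -0.05 0 0 0;-0.6 -0.1 0 0 0"

```text
time_s: 4.75
tcp_pos: [0.5458, 0.0932, 0.0093]
orientation: [[0.192, 0.981, 0.0], [0.981, -0.192, 0.0], [0.0, 0.0, -1.0]]
force: [-0.4, 0.2, -0.0]
opening: 0.196
```

Emit:
drive_tool --moves "-0.6 -0.05 0 0 0;-0.6 -0.1 0 0 0"

```text
time_s: 4.95
tcp_pos: [0.545, 0.0892, 0.0093]
orientation: [[0.192, 0.981, -0.0], [0.981, -0.192, 0.0], [0.0, -0.0, -1.0]]
force: [-0.4, 1.0, 0.4]
opening: 0.198
```

Emit:
drive_tool --moves "-0.6 -0.03 0 0 0;-0.6 -0.05 0 0 0"

```text
time_s: 5.15
tcp_pos: [0.5446, 0.0873, 0.0093]
orientation: [[0.193, 0.981, 0.0], [0.981, -0.193, 0.0], [0.0, 0.0, -1.0]]
force: [0.2, 1.3, 0.1]
opening: 0.2
```

Emit:
drive_tool --moves "-0.6 -0.03 0 0 0;-0.6 -0.05 0 0 0"

```text
time_s: 5.35
tcp_pos: [0.5443, 0.0856, 0.0093]
orientation: [[0.192, 0.981, 0.0], [0.981, -0.192, 0.0], [0.0, 0.0, -1.0]]
force: [0.7, 2.6, -0.5]
opening: 0.201
```

Emit:
drive_tool --moves "-0.6 -0.03 0 0 0;-0.6 -0.05 0 0 0"

```text
time_s: 5.55
tcp_pos: [0.544, 0.0837, 0.0093]
orientation: [[0.192, 0.981, 0.0], [0.981, -0.192, 0.0], [0.0, 0.0, -1.0]]
force: [-0.2, 5.8, -0.5]
opening: 0.202
```

Emit:
drive_tool --moves "-0.6 0 0 0 0;-0.6 0 0 0 0;-0.6 0 0 0 0"

```text
time_s: 5.85
tcp_pos: [0.5439, 0.0836, 0.0093]
orientation: [[0.192, 0.981, 0.0], [0.981, -0.192, 0.0], [0.0, 0.0, -1.0]]
force: [1.2, 4.6, -1.1]
opening: 0.202
```

Emit:
drive_tool --moves "-0.6 0.1 0 0 0;-0.6 0.4 0 0 0;-0.6 1 0 0 0;-0.6 1.5 0 0 0;-0.6 1.5 0 -1 0;-0.6 1.5 0 -2 0;-0.6 1.5 0 -3 0;-0.6 1.5 0 -4 0;-1 1.5 0 -4 0;-1 1.5 0 -4 0;-1 1.5 0 -4 0"

```text
time_s: 6.95
tcp_pos: [0.5548, 0.1426, 0.1682]
orientation: [[0.192, 0.981, -0.002], [0.981, -0.192, -0.0], [-0.001, -0.002, -1.0]]
force: [0.8, 0.5, 0.3]
opening: 0.001
```

```bash
python3 look.py pics/m4.png
```

```text
6.95 [0.5548 0.1426 0.1682] [0.84 0.45 0.28]
```

View pics/m4.png

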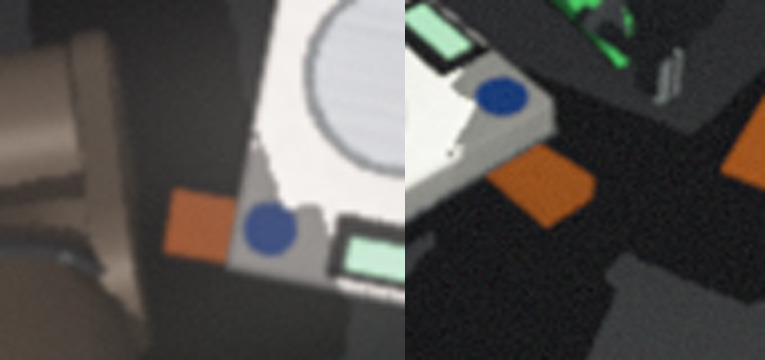

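The wedge now sits under the blue-pad corner. Its heel corners are at about (173,188) and (163,252) in the left panel, and the pad is at (270,229). I check the fit numerically.

Run:
```python
from h import *
from rig import cams
ct,cs=[cams.get_calibration(n) for n in('top','scene')]
t=lambda a:(np.array(a)+.5)/4.5-.5+[260,160]
s=lambda a:(np.array(a)+.5)/4-.5+[310,160]
w=fit([(ct,W[2:],t([(173,188),(163,252)]))],[.53,.02,-1.77]);print(w.x,w.fun)
b=fit([(ct,B[:1]+B[4:],t([(228,268),(270,229)]))],[.6045,-.0836,-.22]);print(b.x,b.fun)
print('pad top-only',least_squares(lambda p:(proj(ct,[p[0],p[1],.066])-t([270,229])).ravel(),[.53,0]).x,
 'both',least_squares(lambda p:np.r_[(proj(ct,[p[0],p[1],.066])-t([270,229])).ravel(),(proj(cs,[p[0],p[1],.066])-s([501-405,97])).ravel()],[.53,0]).x)
f=world(b.x,[(-.09,.07,.009)])[0];d=f[:2]-w.x[:2];c,q=np.cos(w.x[2]),np.sin(w.x[2])
print('foot',f,c*d[0]+q*d[1],-q*d[0]+c*d[1])
```

```text
[ 0.53316215  0.01893703 -1.74862615] [-0.03388173  0.22849814  0.0337228  -0.22716379]
[ 0.60948876 -0.0809458  -0.15810837] [-0.03374128  0.03108786  0.03372891 -0.03117622]
pad top-only [0.53154023 0.00245725] both [0.53292109 0.00361361]
foot [0.53163287 0.00235163 0.009     ] 0.01659436800631903 0.0014286954085763544
```

Emit:
drive_tool --moves "-1 -1 0.11 0 0;-1 -2 0.11 0 0;-1 -3 0.11 0 0;-1 -3.53 0.11 0 0;-1 -3.53 0.11 0.6 0;-1 -3.53 0.11 1.2 0;-1 -3.53 0.11 1.7 0;-1 -3.53 0.11 2 0;-1 -3.53 0.11 2.2 0;-1 -3.53 0.11 2.3 0;-1 -3.53 0.11 2.4 0;-1 -3.53 0.11 2.4 0"

```text
time_s: 8.25
tcp_pos: [0.5326, 0.003, 0.0733]
orientation: [[0.192, 0.981, 0.0], [0.981, -0.192, 0.0], [0.0, 0.0, -1.0]]
force: [-1.0, -0.7, -0.2]
opening: 0.001
```

Emit:
drive_tool --moves "-1 0 0 0.04 0;-1 0 0 0.07 0;-1 0 0 0.1 0"

```text
time_s: 8.55
tcp_pos: [0.5327, 0.003, 0.0695]
orientation: [[0.192, 0.981, 0.001], [0.981, -0.192, -0.0], [0.0, 0.001, -1.0]]
force: [0.4, -0.2, 0.4]
opening: 0.003
```

Emit:
drive_tool --moves "-1 0 0 0.03 0;-1 0 0 0.05 0;-1 0 0 0.05 0"

```text
time_s: 8.85
tcp_pos: [0.5325, 0.003, 0.0672]
orientation: [[0.192, 0.981, -0.0], [0.981, -0.192, 0.0], [0.0, -0.0, -1.0]]
force: [0.8, 0.2, -0.2]
opening: -0.001
```

Emit:
drive_tool --moves "-1 0 0 0.02 0;-1 0 0 0.03 0;-1 0 0 0.03 0"

```text
time_s: 9.15
tcp_pos: [0.5325, 0.0029, 0.066]
orientation: [[0.192, 0.981, -0.0], [0.981, -0.192, 0.0], [0.0, -0.0, -1.0]]
force: [0.1, 0.4, 0.1]
opening: -0.001
```

Emit:
drive_tool --moves "-1 0 0 0.01 0;-1 0 0 0.02 0;-1 0 0 0.02 0"

```text
time_s: 9.45
tcp_pos: [0.5326, 0.003, 0.0658]
orientation: [[0.192, 0.981, 0.0], [0.981, -0.192, 0.0], [0.0, 0.0, -1.0]]
force: [-1.8, 0.1, 7.3]
opening: -0.002
```

It reads 7 N at 65.8 mm, so the balance is firm. I hold, then back away.

Emit:
drive_tool --moves "-1 0 0 0 0;-1 0 0 0 0;-1 0 0 0 0;-1 0 0 0 0"

```text
time_s: 9.85
tcp_pos: [0.5326, 0.003, 0.0657]
orientation: [[0.192, 0.981, 0.0], [0.981, -0.192, 0.0], [0.0, 0.0, -1.0]]
force: [-2.1, 0.1, 7.2]
opening: 0.001
```

Emit:
drive_tool --moves "-1 0 0 -0.2 0;-1 0 0 -1 0;-1 0 0 -2 0;-1 0 0 -3 0;-1 2 0 -3.5 0;-1 3 0 -3.5 0;-1 4 0 -3.5 0;-1 5 0 -3.5 0;-1 5 0 -3.5 0;-1 5 0 -3.5 0"

```text
time_s: 10.85
tcp_pos: [0.5707, 0.2002, 0.2053]
orientation: [[0.19, 0.982, -0.0], [0.982, -0.19, -0.0], [-0.0, -0.0, -1.0]]
force: [-0.7, -0.4, -0.3]
opening: -0.0
```

```bash
python3 look.py pics/m5.png
```

```text
10.85 [0.5707 0.2002 0.2053] [-0.74 -0.39 -0.31]
```

View pics/m5.png

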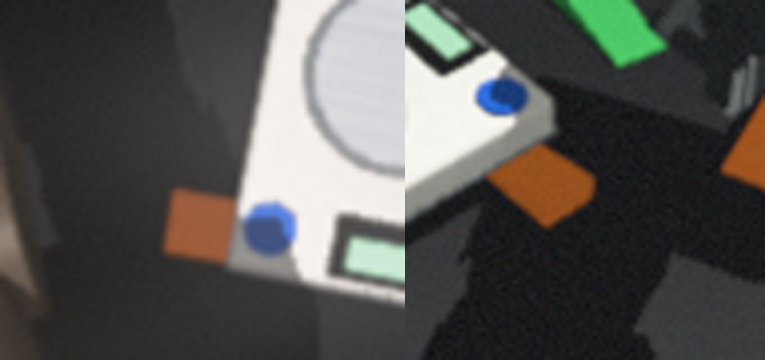

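The wedge heel (173,188)/(163,252) and the pad (270,229) are unchanged after the press, so I hand in the job.

```bash
python3 -c "
from rig import robot;print(robot.close_job())"
```

```text
the job is handed in; nothing more can be done
None
```

I pushed the small orange wedge, thin end first, under the steel foot, then pressed the blue pad and backed away. The job was handed in at about 11 s; it reports no verdict.

- **Wedge fit:** The push force rose from about 1 N to 5.8 N over the last 4 mm, then held at 4.6 N. From the fingers' travel the foot should be at about x +13 mm on the wedge. The picture fit gave x +17 mm and y +1 mm. The two disagree by about 4 mm, but both are within the allowed range.
- **Press:** The fingertip held about 7 N on the pad for over 0.4 s. The fingertip stopped at 65.7 mm, against a level pad top of 66 mm, so the balance did not rock.
- **After backing away:** The last picture showed the wedge and pad where they were before the press. The pad was within about 2 mm of its starting place. I did not measure the balance's tilt directly. I also did not re-measure the bystanders; no unexpected force showed in the readings between moves.

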